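# Pick up a row of bored cork lids on a skewer

### The job

Swing the little wooden gate of the rail wide open, square to the rail or further. Take the steel skewer from its drying stand by the handle, run it through the bores of all three cork lids standing in the rail until its collar has closed them up snugly against the end stop (feel for the stop and press it home lightly, with about 5 to 8 newtons), then lift all three off together on the skewer, well clear of the rail, and lay the loaded skewer back in both forks of the stand, handle at the same end as before. Do not drop the skewer, do not take hold of the lids with the fingers, and leave the jars, egg timer, cookie cutter, bowl and spoon where they are.

Things in the scene. Friction and masses are not known exactly. Their poses are not given: they have to be found in the camera images.
- cradle: the gated rail, fixed: teak board 100 x 262 mm, 18 mm thick, two round beech rails on it along its y axis. Origin on the table under the middle of the gateway; +y runs from the gateway along the rails, z up. Low guard rails at x = +-44 mm, up to z = 43, from y = 16 mm on; slim gate posts in the gateway at x = -43 and +40 mm, up to z = 70 mm
- bore_line (a point): point in the gateway at the height of the bores (cradle x = 0, y = 0, z = 52 mm), axes as the cradle's. The three lids stand on edge in the V between the rails, bores on the line from here along +y; they slide along it and can shift a little
- stop_far (a point): farthest place of the end stop's front face (cradle y = 115 mm, on the bore line). The stop is two upright teak blocks, up to z = 73 mm, with an 18 mm gap open to the top between them, so the skewer's shaft passes through and lifts out. Somebody has set its face anywhere from y = 91 to 115 mm; that is not reported: feel for it, and press with about 5 to 8 N (over 12 N bruises the cork). The three lids closed up are 54 mm thick
- gate (a joint): the gate's angle: 0 = shut across the gateway, grows as it swings outward (to -y of the cradle), 2.2 at most; 1.57 = square to its shut position. Starts at 0 to 0.3. Turns stiffly (0.05 N m) and stays where it is left. The gate is 72 mm long, 10 mm thick, from z = 23 to z = 67 mm; shut, it runs from the hinge to -x of the cradle
- gate_hinge (a point): point on the gate's upright hinge axis, at the height of gate_peg; at x = +40, y = 0, z = 86 mm in the cradle's frame
- gate_peg (a point): middle of the upright beech peg that stands on top of the gate, 12 mm across, from z = 67 to z = 104 mm, 55 mm from the hinge axis; push it or pinch it to swing the gate
- skewer_grip (a point): middle of the skewer's dark wooden handle, on its axis; +y points to the skewer's point, z up. Handle 16 mm wide (x), 22 high, 60 long (y = -30 to 30 mm); round steel neck 8 mm across to y = 70; collar 26 mm across, y = 70 to 76; shaft 8 mm across to y = 160; taper to a 4 mm point at y = 180. Mass 70 g, balance point about y = 80
- stand: drying stand, fixed: teak base 70 x 130 x 10 mm, two V forks at its y = -50 and +50 mm, 8 mm thick, open to the top, 34 mm wide. Origin under its middle on the table. A skewer lying in it has its axis at x = 0, z = 70 mm; it starts there, point to +y, handle's middle at y = -100 mm, so the forks bear its neck and the shaft near the point
- lid_a: cork jar lid nearest the gate: disc 50 mm across, 18 mm thick, with a 14 mm bore through its middle, 14 to 25 g; origin at the middle of the bore, y axis along the bore
- lid_b: the middle cork lid, alike; starts with a gap of 1 to 11 mm to its neighbours
- lid_c: the cork lid nearest the end stop, alike
- skewer: the skewer itself, same frame as skewer_grip
- jar_a: short clear glass jar with a cork lid, 54 mm across, 78 mm tall; bystander; origin under its middle; it stands on the cradle's board behind the end stop, at about y = 215 mm
- jar_b: short clear glass jar with a cork lid, 54 mm across, 78 mm tall; bystander; origin under its middle
- jar_c: short clear glass jar with a cork lid, 54 mm across, 78 mm tall; bystander; origin under its middle
- egg_timer: white porcelain egg timer, 58 mm across, 67 mm tall; bystander; origin under its middle
- cookie_cutter: round tin cookie cutter with a bow handle, 64 mm across, 38 mm tall; bystander; origin under its middle
- bowl: blue bowl, 100 mm across, 45 mm tall; bystander; origin under its middle
- spoon: wooden spoon lying on the table; bystander
Not all that is in view belongs to the job. Leave any green or red look-alike of the skewer alone.

How it is judged:
By the outcome, as a careful person would: the job done as asked, in the order asked, and still so for the second after the job is handed in, with the robot touching nothing.
It also fails if it takes over 67 s, if anything falls off the work surface, if the arm or the gripper's body presses on something with over 40 N, if the wrist force passes 120 N, or if a joint passes its speed limit or range.

### The arm

A 6-joint arm with a two-finger parallel gripper is mounted at the origin on the work surface. World frame = base frame: x ahead of the robot, y to its left, z up, the work surface at z = 0. Lengths are in m, angles in degrees, forces in N, time in s.
With the tool pointing down it reaches from about 0.325 to 0.9 m from the base axis. Payload 6.1 kg.
Tool frame: the origin (TCP) lies on the centre line of the jaws, within the pads' length; the fingertips stand ctrl.finger_overhang ahead of it and the grasp point (between the pads) lies 8 mm behind it (ctrl.finger_overhang is the distance from the TCP to the fingertips, in m); z points along the fingers, y is the line along which they close (so a half turn about z gives the same grasp; the last joint's range is limited). The gripper opens to 87 mm and grips with 3 to 60 N. Pads are 19 mm wide; open, the fingers measure 117 mm over their backs; the gripper's body (75 mm by 190 mm) begins 51 mm behind the grasp point.
Start: joints at [62.79, 12.628, 87.462, -0, 79.91, -7.225], TCP at [0.214, 0.587, 0.234] pointing down, gripper open.
Joint ranges: [-170.65, 170.65], [-52.31, 119.04], [5.05, 147.46], [-71.25, 251.25], [11.57, 151.72], [-153.62, 153.62]. Speed limits (degrees/s): [147.25, 147.25, 172.46, 180, 180, 180].

### API

Orientations are given as a 3x3 rotation matrix whose columns are the frame's x, y, z axes.
In Python, from plant import ctrl gives the robot as it stands.
- The arm moves only by the tool step_arm, never from a script. Its argument "targets" is a list of rows, each a list of 7 numbers: the closure, from 0 (fully open) to 1 (shut), then the shift along the world's x, y, z scaled (see below), then the turn, a rotation vector about the world's x, y, z scaled (see below). In form: [[hand, x, y, z, ax, ay, az], ...]. A call has 1 to 10 rows; each row shifts and turns the commanded pose from where the row before left it; what a row does not reach is not made up. The controller multiplies each number of a shift by 0.02 m and each number of a turn by 4 degrees. A row lasts 1/10 s, in which the tool goes at most 50 mm and 8.59 degrees, less where a joint would pass 70% of its speed; a pose out of reach is approached as far as the arm can. A call with a number of a shift or a turn outside -1 to 1 is refused whole. A call with a gripper value outside its range is refused whole. The fingers move at their own pace and stop on an object; "squeeze" is the grip in N (left out, the last holds). Time passes only in rows, so rows that do not move let the fingers close. It gives the time, the measured TCP pose, the force, the opening and the grip force at its end, in the units of the state.
- ctrl.read_state(): the state, without advancing time (a new reading comes with each control period).
- ctrl.camera(name): name is "side" or "top" or "wrist"; returns a dict with "pixels" (400x640x3 uint8, red, green, blue), "depth" (400x640 float32, m along the optical axis (not along the pixel's ray), 0 where there is no reading), "camera_matrix" (3x3 intrinsics, pixels), "T" (4x4, takes a point from camera to world coordinates); the wrist camera has in their place "tool_from_camera" (4x4, takes a point from camera to tool coordinates, whose origin is the TCP and whose axes are the flange's). Camera axes: x right, y up, looking along -z (the intrinsics and any distortion apply to the point x, -y, -z); pixel columns grow to the right and rows downward; lengths in m; the calibration is good to about 2 mm. A picture is of the moment at which its call begins: read the wrist's pose just before it.
- ctrl.close_job(): hands the job in; it is judged then, once.
The state is a dict: "clock": time; "q": joint angles; "joint_velocities": joint speeds; "joint_efforts": joint torques, N m; "tcp_pos": TCP position; "tcp_rot": TCP orientation; "ft_force": force on the tool from outside, world axes, zero at the start; "torque": the same for the moment, N m; "opening": opening from 0.0 (shut) to 1.0 (fully open); "finger_force": force on a finger pad.
Only numpy, scipy, OpenCV 4.12 (cv2) and the standard library are available. Lean on these libraries where they do the work, as an engineer would, in place of code of your own. Each camera call takes 0.05 s, during which the arm holds its last target. There are 200 camera calls.

## Working session

There is one attempt and no reset: what is moved stays moved. The work goes in short steps, Python scripts to look and compute and a tool call to move; the robot and the scene stay as the last step left them, time stands still between calls to the robot, and variables do not carry over. Pictures are saved under pics/ and viewed, at most 12 in all, crops included, and the job is handed in when it is done.

Besides the shell and the picture viewer there is one more tool, called as name(argument=value, ...), one argument or row to a line, values as JSON. step_arm: Moves the arm, as the interface text tells. Its arguments: {"type":"object","properties":{"targets":{"type":"array"},"squeeze":{"type":"number"}},"required":["targets"]}

```bash
ls; mkdir -p pics
python3 - <<'E'
from plant import ctrl
import cv2,numpy as np
print(ctrl.read_state(),ctrl.finger_overhang)
for n in("top","side"):
    c=ctrl.camera(n);np.savez(n+"0.npz",**c)
    cv2.imwrite(f"pics/{n}0.png",c["pixels"][:,:,::-1])
    print(n,c["camera_matrix"],c["T"])
E
```

```text
pics
{'clock': 0.0, 'q': array([ 6.27924993e+01,  1.26762078e+01,  8.75263430e+01, -2.31889732e-03,
        7.99090502e+01, -7.22590136e+00]), 'joint_velocities': array([ 0.10599626,  0.0709407 , -0.07300372,  0.0596656 , -0.03967323,
       -0.0427485 ]), 'joint_efforts': array([ 9.04475564e-04, -4.94599557e+01, -3.87394452e+01,  7.02564977e-02,
        5.66713989e-02, -1.06954019e-04]), 'tcp_pos': array([0.21332246, 0.5868287 , 0.23242144]), 'tcp_rot': array([[-9.39804762e-01,  3.41710812e-01, -8.55125742e-04],
       [ 3.41711820e-01,  9.39803154e-01, -1.75050929e-03],
       [ 2.05481920e-04, -1.93734354e-03, -9.99998102e-01]]), 'ft_force': array([-0.24593516, -0.96967589,  0.05505694]), 'torque': array([ 0.01438201, -0.00343979, -0.05545366]), 'finger_force': 0.0, 'opening': 0.9991858034541274} 0.011
top [[381.64613012   0.         317.31205103]
 [  0.         381.64613012 197.81762009]
 [  0.           0.           1.        ]] [[-0.02394056  0.98612828 -0.1642494   0.28433099]
 [-0.99970149 -0.02281346  0.00874534  0.00164118]
 [ 0.00487693  0.16440974  0.98638008  1.21934202]
 [ 0.          0.          0.          1.        ]]
side [[368.2690208    0.         317.39805477]
 [  0.         368.2690208  203.10963199]
 [  0.           0.           1.        ]] [[ 0.95591244  0.17351692 -0.23690353  0.20150602]
 [-0.29320902  0.60827854 -0.73758097 -0.9175389 ]
 [ 0.01612055  0.77452508  0.63233775  0.87888953]
 [ 0.          0.          0.          1.        ]]
```

View pics/top0.png

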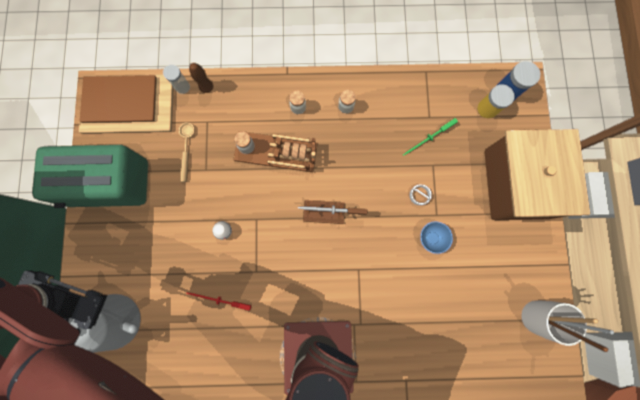

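View pics/side0.png

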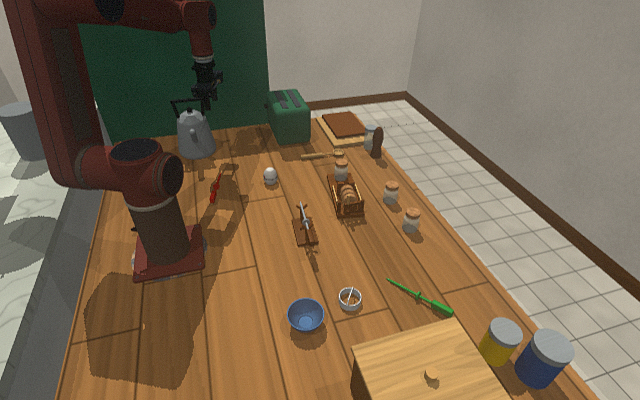

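Top view: the steel skewer lies in its stand at about (297–380, 211) with its dark handle on the right, towards world -y. The cradle runs from the jar at (245,142) to the gateway at (318,155). The look-alikes are the green skewer at (432,137) and the red one at (222,300). I choose the steel one in the stand and check it in a crop.

```bash
cat > h.py <<'E'
import numpy as np,cv2
def ray(c,u,v):
    K=c["camera_matrix"];d=np.array([(u-K[0,2])/K[0,0],-(v-K[1,2])/K[1,1],-1.]);return c["T"][:3,:3]@d,c["T"][:3,3]
def atz(c,u,v,z):
    d,o=ray(c,u,v);return o+d*(z-o[2])/d[2]
def proj(c,P):
    T=c["T"];p=(np.atleast_2d(P)-T[:3,3])@T[:3,:3];K=c["camera_matrix"]
    return np.c_[K[0,0]*p[:,0]/-p[:,2]+K[0,2],K[1,1]*p[:,1]/p[:,2]+K[1,2]]
def crop(c,u0,v0,w,h,s,f,pts=()):
    im=cv2.resize(c["pixels"][v0:v0+h,u0:u0+w,::-1],None,fx=s,fy=s,interpolation=cv2.INTER_CUBIC)
    for p in pts: cv2.circle(im,(int((p[0]-u0+.5)*s),int((p[1]-v0+.5)*s)),2,(255,0,255),-1)
    cv2.imwrite(f,im)
E
python3 - <<'E'
from h import *
c=np.load("top0.npz"); crop(c,228,125,155,100,5,"pics/topc.png")
for u,v,z in((297,208,.07),(380,213,.07),(245,142,.1),(318,155,.052)):print(atz(c,u,v,z))
E
```

```text
[0.44578378 0.05391069 0.07      ]
[ 0.42460744 -0.19766861  0.07      ]
[0.64806211 0.20771174 0.1       ]
[ 0.61579697 -0.01416602  0.052     ]
```

View pics/topc.png

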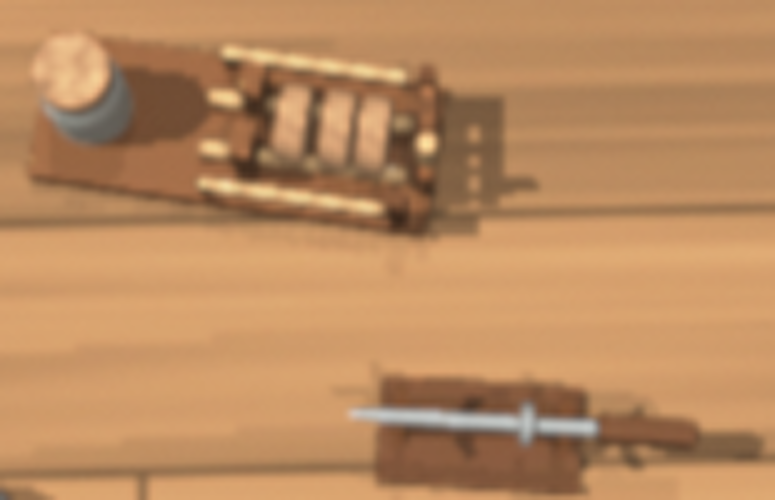

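The crop shows the skewer tip at full pixel (298,207.6), the collar at (333.4,209.8) and the handle end at (367.4,211.4). The gate peg is at about (313.5,153.5). The gate is nearly shut and hinged at the far end (313.5,139.5).

Run:
```python
from h import *
from plant import ctrl
c=np.load("top0.npz")
f=lambda u,v,z:atz(c,228+u/5-.5+.0,125+v/5-.5,z)
T,C,H=f(350,413,.07),f(527,424,.07),f(697,432,.07)
print(T,C,H,np.linalg.norm(T-H))
d=T-H;print("skewer yaw from +y",np.degrees(np.arctan2(-d[0],d[1])))
a,b=f(203,183,.043),f(383,208,.043);d=a-b;print(a,b,np.linalg.norm(d),np.degrees(np.arctan2(-d[0],d[1])))
a,b=f(228,50,.043),f(405,76,.043);d=a-b;print(a,b,np.linalg.norm(d),np.degrees(np.arctan2(-d[0],d[1])))
print("peg",f(427,143,.104),"hinge",f(430,70,.07),"jar",f(72,72,.078))
w=ctrl.camera("wrist");print(w["camera_matrix"],w["tool_from_camera"])
```

```text
[0.44850968 0.05234951 0.07      ] [ 0.43926054 -0.05505405  0.07      ] [ 0.43195516 -0.15818015  0.07      ] 0.21117951636746088
skewer yaw from +y -4.496072027648411
[0.60192973 0.14452844 0.043     ] [0.58302501 0.03062027 0.043     ] 0.11546627053186932 -9.423179336035279
[0.6896081  0.12824074 0.043     ] [0.6696984  0.01493242 0.043     ] 0.11504421938104069 -9.965856205010892
peg [0.6073087  0.00180116 0.104     ] hinge [ 0.66441451 -0.00111673  0.07      ] jar [0.66544504 0.22145961 0.078     ]
[[283.3415605    0.         317.38297784]
 [  0.         283.3415605  194.54071707]
 [  0.           0.           1.        ]] [[-6.93532784e-04  9.55207144e-01  2.95937209e-01  8.07510171e-02]
 [ 9.99999755e-01  6.34117910e-04  2.96747602e-04  3.99788695e-04]
 [ 9.57963447e-05  2.95937342e-01 -9.55207349e-01 -1.50129452e-01]
 [ 0.00000000e+00  0.00000000e+00  0.00000000e+00  1.00000000e+00]]
```

Measurements agree with the given sizes: skewer 211 mm long, guard rails 88 mm apart. Coarse poses: skewer yaw -4.5°, cradle origin (0.624, 0.007) with yaw -9.7°, gate about 0.15 rad open. I'll move over them for a closer wrist look.

step_arm(
  targets=[
    [0,0.6,-1,0,0,0,-0.7],
    [0,0.6,-1,0,0,0,-0.7],
    [0,0.6,-1,0,0,0,-0.7],
    [0,0.6,-1,0,0,0,-0.7],
    [0,0.6,-1,0,0,0,-0.7],
    [0,0.6,-1,0,0,0,-0.7],
    [0,0.6,-1,0,0,0,-0.7],
    [0,0.6,-1,0,0,0,-0.7],
    [0,0.6,-1,0,0,0,-0.7],
    [0,0.6,-1,0,0,0,-0.7],
  ],
)

```text
clock: 1.15
tcp_pos: [0.3338, 0.3864, 0.2333]
tcp_rot: [[-0.668, 0.744, -0.0], [0.744, 0.668, -0.0], [0.0, -0.0, -1.0]]
ft_force: [0.5, -0.5, 0.1]
opening: 1.002
finger_force: 0.0
```

step_arm(
  targets=[
    [0,0.6,-1,0,0,0,-0.7],
    [0,0.6,-1,0,0,0,-0.7],
    [0,0.6,-1,0,0,0,-0.7],
    [0,0.6,-1,0,0,0,-0.7],
    [0,0.6,-1,0,0,0,-0.7],
    [0,0.6,-1,0,0,0,-0.7],
    [0,0.6,-1,0,0,0,-0.7],
    [0,0.6,-1,0,0,0,-0.7],
    [0,0.6,-1,0,0,0,-0.7],
    [0,0.6,-1,0,0,0,-0.7],
  ],
)

```text
clock: 2.15
tcp_pos: [0.4538, 0.1864, 0.2333]
tcp_rot: [[-0.24, 0.971, -0.0], [0.971, 0.24, -0.0], [0.0, -0.0, -1.0]]
ft_force: [0.1, 0.3, 0.6]
opening: 0.998
finger_force: 0.0
```

step_arm(
  targets=[
    [0.5,0.6,-1,0,0,0,-0.7],
    [0.5,0.6,-1,0,0,0,-0.7],
    [0.5,0.6,-1,0,0,0,-0.7],
    [0.5,0.6,-1,0,0,0,-0.7],
    [0.5,0.6,-1,0,0,0,-0.7],
    [0.5,0.6,-1,0,0,0,-0.7],
    [0.5,0.6,-1,0,0,0,-0.7],
    [0.6,0.5,-0.9,0,0,0,-0.7],
    [0.6,0,0,0,0,0,0],
    [0.65,0,0,0,0,0,0],
  ],
)

```text
clock: 3.15
tcp_pos: [0.5473, 0.0293, 0.2331]
tcp_rot: [[0.146, 0.989, -0.001], [0.989, -0.146, 0.0], [0.0, -0.001, -1.0]]
ft_force: [-0.3, -0.4, -0.6]
opening: 0.382
finger_force: 0.0
```

```bash
cat >> h.py <<'E'
def wrist(name):
    from plant import ctrl
    s=ctrl.read_state();c=ctrl.camera("wrist");M=np.eye(4);M[:3,:3]=s["tcp_rot"];M[:3,3]=s["tcp_pos"]
    c["T"]=M@c["tool_from_camera"];np.savez(name+".npz",**c);return s,c
E
python3 - <<'E'
from h import *
s,c=wrist("w1");print(s["tcp_pos"],s["tcp_rot"],s["clock"],s["q"],s["ft_force"])
b,a=np.radians(-9.7),np.radians(-4.5)
def fr(o,y,p):
    R=np.array([[np.cos(y),-np.sin(y),0],[np.sin(y),np.cos(y),0],[0,0,1]]);return np.array(o)+np.array(p)@R.T
P=np.r_[fr([.6237,.007,0],b,[[.044,.016,.043],[-.044,.016,.043],[0,0,.052],[.04,0,.07],[-.043,0,.07]]),[[.4485,.0523,.07],[.4393,-.055,.07],[.432,-.158,.07]]]
q=proj(c,P);print(q)
im=c["pixels"][:,:,::-1].copy()
for p in q:cv2.circle(im,tuple(int(round(t)) for t in p),2,(255,0,255),-1)
cv2.imwrite("pics/w1.png",im)
E
```

```text
[0.54728983 0.02930979 0.2330921 ] [[ 1.45950859e-01  9.89291255e-01 -1.07678884e-03]
 [ 9.89291789e-01 -1.45950411e-01  4.84065685e-04]
 [ 3.21724175e-04 -1.13590816e-03 -9.99999303e-01]] 3.15 [-5.19325099e+00  2.17609719e+00  9.90092396e+01  2.24584432e-02
  7.88786167e+01  3.19473992e+00] [-0.28718898 -0.38666868 -0.59430716]
[[417.12742383 173.05006939]
 [345.52751624 171.49650472]
 [381.78788943 186.80802486]
 [419.79591482 191.7415028 ]
 [347.90614254 190.21253979]
 [227.49528044 174.81233537]
 [240.90395404 259.11845874]
 [252.79747099 326.78735625]]
```

View pics/w1.png

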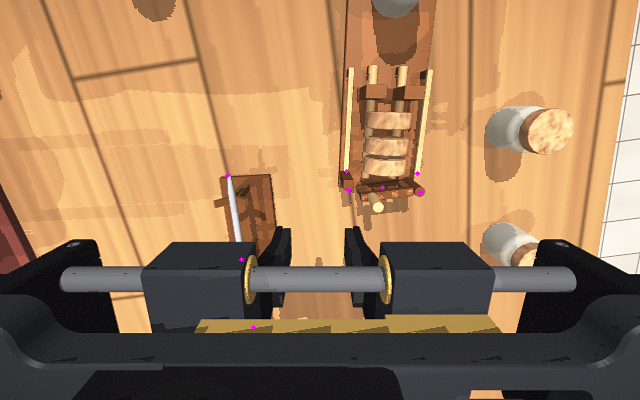

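The wrist picture shows the cradle with its gateway around (382,188), peg top at (378,207), skewer tip at (229,176). My projected marks sit within about 3 px. One enlarged crop for refinement.

Run:
```python
from h import *
c=np.load("w1.npz"); crop(c,335,60,100,155,3.8,"pics/a.png");crop(c,215,165,70,100,5.89,"pics/b.png")
a,b=cv2.imread("pics/a.png"),cv2.imread("pics/b.png");print(a.shape,b.shape)
h=589;cv2.imwrite("pics/w1c.png",np.hstack([a[:588],b[:588]]))
```

```text
(589, 380, 3) (589, 412, 3)
```

View pics/w1c.png

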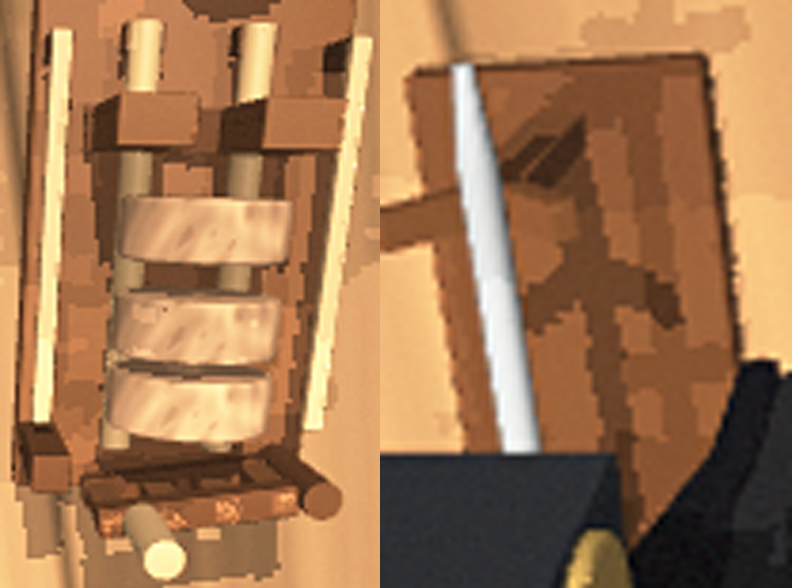

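Run:
```python
from h import *
from scipy.optimize import least_squares
c=np.load("w1.npz")
f=lambda u,v,z:atz(c,335+u/3.8-.5,60+v/3.8-.5,z)
g=lambda u,v,z:atz(c,215+(u-380)/5.89-.5,165+v/5.89-.5,z)
peg=f(165,560,.104);hin=f(322,500,.07)
pts={(-44,16,43):(42,424),(44,16,43):(315,430),(-44,131,43):(61,30),(44,131,43):(362,38),(40,0,70):(322,500),(-43,0,70):(47,472)}
A=np.array([k for k in pts])/1e3;B=np.array([f(*v,k[2]/1e3) for k,v in pts.items()])
def m(p,i=slice(None)):
    s,co=np.sin(p[2]),np.cos(p[2]);return np.c_[p[0]+A[:,0]*co-A[:,1]*s,p[1]+A[:,0]*s+A[:,1]*co]
use=[0,1,4,5]
r=least_squares(lambda p:(m(p)-B[:,:2])[[0,1,2,3,4,5]].ravel(),[.624,.007,-.17],loss="soft_l1",f_scale=.002)
p=r.x;print("cradle",p[:2],np.degrees(p[2]));print((m(p)-B[:,:2])*1e3)
print("rail dir",[np.degrees(np.arctan2(-(B[i+2]-B[i])[0],(B[i+2]-B[i])[1])) for i in(0,1)])
s,co=np.sin(p[2]),np.cos(p[2]);H=p[:2]+.04*np.array([co,s]);d=peg[:2]-H
loc=np.array([d@[co,s],d@[-s,co]]);print("peg",peg,loc,np.linalg.norm(loc),"theta",np.arctan2(-loc[1],-loc[0]))
for n,(l,r_,v) in dict(a=(109,270,400),b=(114,279,318),c=(121,292,225)).items():
    q=f((l+r_)/2,v,.070)[:2]-p[:2];print(n,q@[co,s],q@[-s,co])
t,b=g(462,65,.07),g(520,450,.07);print("tip",t,b,np.degrees(np.arctan2(-(t-b)[0],(t-b)[1])))
for th in np.radians(np.arange(0,121,20)):
    q=np.array([-.055*np.cos(th),-.055*np.sin(th)]);print(round(np.degrees(th)),H+q[0]*np.array([co,s])+q[1]*np.array([-s,co]))
```

```text
cradle [0.62336527 0.00883308] -9.908557522605488
[[-0.34197539  1.46653815]
 [-0.65082069  1.21903891]
 [ 0.2476193  -0.47208099]
 [ 0.50928617 -0.63927573]
 [ 0.24506455  0.79450778]
 [-0.02656566 -5.88334158]]
rail dir [np.float64(-9.460047768117938), np.float64(-9.19009543867651)]
peg [0.60794587 0.00199494 0.104     ] [-0.05401272 -0.00938945] 0.0548227634099222 theta 0.1721178342629093
a -0.003216019251690335 0.02882019694456215
b -0.003485832954912229 0.05278782087482016
c -0.003198226154870825 0.07872635314237086
tip [0.4493381 0.0513266 0.07     ] [ 0.44175528 -0.03010302  0.07      ] -5.320111289404512
0 [0.60858902 0.01141422]
20 [ 0.6086195  -0.00768705]
40 [ 0.61518117 -0.02562595]
60 [ 0.62748258 -0.04023878]
80 [ 0.64404002 -0.04976302]
100 [ 0.66285639 -0.0530499 ]
120 [ 0.68166218 -0.04970297]
```

step_arm(
  targets=[
    [0.65,0.3,-0.14,-0.53,0,0,-0.9],
    [0.65,0.3,-0.14,-0.53,0,0,-0.9],
    [0.65,0.3,-0.14,-0.53,0,0,-0.9],
    [0.65,0.3,-0.14,-0.53,0,0,-0.9],
    [0.65,0.3,-0.14,-0.53,0,0,-0.9],
    [0.65,0.3,-0.14,-0.53,0,0,-0.9],
    [0.65,0.3,-0.14,-0.53,0,0,-0.9],
    [0.65,0.3,-0.14,-0.53,0,0,-0.9],
    [0.65,0.3,-0.14,-0.53,0,0,-0.9],
    [0.65,0.3,-0.14,-0.53,0,0,-0.9],
  ],
)

```text
clock: 4.2
tcp_pos: [0.6074, 0.0025, 0.1271]
tcp_rot: [[0.7, 0.714, -0.0], [0.714, -0.7, 0.0], [0.0, -0.0, -1.0]]
ft_force: [0.2, -0.1, 0.1]
opening: 0.347
finger_force: 0.0
```

step_arm(
  targets=[
    [0.65,0,0,-0.6,0,0,0],
    [0.65,0,0,-0.6,0,0,0],
    [0.65,0,0,-0.6,0,0,0],
    [1,0,0,0,0,0,0],
    [1,0,0,0,0,0,0],
    [1,0,0,0,0,0,0],
    [1,0,0,0,0,0,0],
  ],
  squeeze=8,
)

```text
clock: 4.9
tcp_pos: [0.6078, 0.0014, 0.0923]
tcp_rot: [[0.699, 0.715, 0.0], [0.715, -0.699, 0.0], [0.0, 0.0, -1.0]]
ft_force: [-1.9, 0.4, 1.4]
opening: 0.129
finger_force: 8.0
```

Peg pinched: the fingers stopped at about 12 mm. Swing the gate along the arc.

step_arm(
  targets=[
    [1,0.04,-0.48,0,0,0,0],
    [1,0.13,-0.46,0,0,0,0],
    [1,0.2,-0.43,0,0,0,0],
    [1,0.28,-0.39,0,0,0,0],
    [1,0.34,-0.34,0,0,0,0],
    [1,0.39,-0.27,0,0,0,0],
    [1,0.44,-0.2,0,0,0,0],
    [1,0.46,-0.12,0,0,0,0],
    [1,0.48,-0.04,0,0,0,0],
    [1,0.48,0.04,0,0,0,0],
  ],
)

```text
clock: 5.9
tcp_pos: [0.6735, -0.0525, 0.0916]
tcp_rot: [[0.7, 0.715, 0.0], [0.715, -0.7, -0.0], [0.0, 0.0, -1.0]]
ft_force: [-2.6, 1.2, 3.1]
opening: 0.138
finger_force: 8.0
```

step_arm(
  targets=[
    [1,0,0,0,0,0,0],
    [1,0,0,0,0,0,0],
  ],
)

```text
clock: 6.1
tcp_pos: [0.6735, -0.0525, 0.0917]
tcp_rot: [[0.699, 0.715, 0.002], [0.715, -0.699, -0.001], [0.001, 0.002, -1.0]]
ft_force: [1.4, 0.4, 0.3]
opening: 0.134
finger_force: 8.0
```

step_arm(
  targets=[
    [0.65,0,0,0,0,0,0],
    [0.65,0,0,0,0,0,0],
    [0.65,0,0,0,0,0,0],
    [0.65,0,0,0.5,0,0,0],
    [0.65,0,0,1,0,0,0],
    [0.5,0,0,1,0,0,0],
    [0.5,-1,-0.3,1,0,0,1],
    [0.5,-1,-0.3,1,0,0,1],
    [0.5,-1,-0.3,0.5,0,0,1],
    [0.5,-1,-0.3,0,0,0,1],
  ],
)

```text
clock: 7.1
tcp_pos: [0.5931, -0.0769, 0.195]
tcp_rot: [[0.473, 0.881, 0.005], [0.881, -0.473, -0.001], [0.001, 0.005, -1.0]]
ft_force: [0.8, -1.1, 0.3]
opening: 0.495
finger_force: 0.0
```

step_arm(
  targets=[
    [0.5,-1,-0.3,0,0,0,1],
    [0.5,-1,-0.3,0,0,0,1],
    [0.5,-1,-0.3,0,0,0,1],
    [0.5,-1,-0.3,0,0,0,1],
    [0.5,-1,-0.3,0,0,0,1],
    [0.5,-1,-0.3,0,0,0,0.9],
    [0.5,-1,-0.3,0,0,0,0],
    [0.5,-1,-0.4,0,0,0,0],
    [0.5,0,0,0,0,0,0],
    [0.5,0,0,0,0,0,0],
  ],
)

```text
clock: 8.1
tcp_pos: [0.4329, -0.1266, 0.1924]
tcp_rot: [[0.084, 0.996, 0.002], [0.996, -0.084, -0.001], [-0.0, 0.002, -1.0]]
ft_force: [-0.3, -0.0, 0.2]
opening: 0.5
finger_force: 0.0
```

Run:
```python
from h import *
s,c=wrist("w2");print(s["tcp_pos"],s["tcp_rot"][:,1],s["clock"])
t=__import__("plant").ctrl.camera("top");np.savez("top2.npz",**t)
im=c["pixels"][:,:,::-1].copy()
y=np.radians(-4.9);o=np.array([.4338,-.128,.07]);d=np.array([-np.sin(y),np.cos(y),0])
for k in(-30,30,76,160):
    p=proj(c,o+d*k/1e3)[0];print(k,p);cv2.circle(im,tuple(int(round(v)) for v in p),2,(255,0,255),-1)
a=cv2.resize(im,(512,320));b=cv2.resize(t["pixels"][120:200,270:350,::-1],(280,280),interpolation=cv2.INTER_CUBIC)
o=np.zeros((320,792,3),np.uint8);o[:,:512]=a;o[:280,512:]=b;cv2.imwrite("pics/w2.png",o)
```

```text
[ 0.43288952 -0.12663055  0.19244798] [ 0.99642745 -0.08442832  0.00204638] 8.1
-30 [317.28690858 220.85357422]
30 [317.29931466 163.69977367]
76 [317.30996161 114.65017531]
160 [317.33254829  10.59524939]
```

View pics/w2.png

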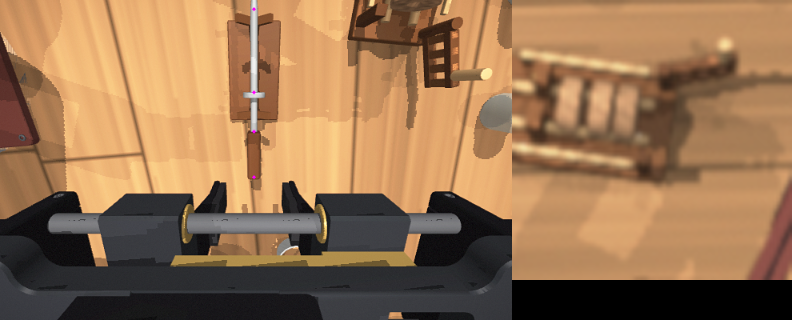

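The gate stands wide open. The marks lie on the skewer's axis (254, 9–178 in the scaled view), so the skewer pose is confirmed. Descend and grip the handle.

step_arm(
  targets=[
    [0.5,0.04,-0.07,-1,0,0,0],
    [0.5,0,0,-1,0,0,0],
    [0.5,0,0,-1,0,0,0],
    [0.5,0,0,-1,0,0,0],
    [0.5,0,0,-1,0,0,0],
    [0.5,0,0,-0.7,0,0,0],
    [0.5,0,0,-0.4,0,0,0],
    [0.5,0,0,0,0,0,0],
  ],
)

```text
clock: 9.0
tcp_pos: [0.4328, -0.1272, 0.0685]
tcp_rot: [[0.083, 0.997, -0.002], [0.997, -0.083, 0.001], [0.001, -0.002, -1.0]]
ft_force: [-0.4, 0.1, -0.3]
opening: 0.502
finger_force: 0.0
```

step_arm(
  targets=[
    [1,0,0,0,0,0,0],
    [1,0,0,0,0,0,0],
    [1,0,0,0,0,0,0],
    [1,0,0,0,0,0,0],
    [1,0,0,0,0,0,0],
    [1,0,0,0,0,0,0],
  ],
  squeeze=45,
)

```text
clock: 9.6
tcp_pos: [0.4332, -0.1279, 0.0699]
tcp_rot: [[0.083, 0.997, 0.0], [0.997, -0.083, -0.0], [-0.0, 0.0, -1.0]]
ft_force: [-0.8, 0.7, 2.4]
opening: 0.181
finger_force: 45.0
```

step_arm(
  targets=[
    [1,0,0,0.3,0,0,0],
    [1,0,0,0.6,0,0,0],
    [1,0,0,0.8,0,0,0],
    [1,0,0,0.8,0,0,0],
    [1,0,0,0.8,0,0,0],
    [1,0,0,0.7,0,0,0],
    [1,0.4,-0.1,0,0,0,-0.1],
    [1,0.8,-0.25,0,0,0,-0.13],
    [1,0.8,-0.25,0,0,0,-0.13],
    [1,0.8,-0.25,0,0,0,-0.13],
  ],
)

```text
clock: 10.6
tcp_pos: [0.4901, -0.145, 0.1492]
tcp_rot: [[0.118, 0.993, 0.0], [0.993, -0.118, 0.0], [0.0, 0.0, -1.0]]
ft_force: [-0.1, 0.2, -0.6]
opening: 0.183
finger_force: 45.0
```

step_arm(
  targets=[
    [1,0.8,-0.25,0,0,0,-0.13],
    [1,0.8,-0.25,0,0,0,-0.13],
    [1,0.8,-0.25,0,0,0,-0.13],
    [1,0.8,-0.25,0,0,0,-0.13],
    [1,0.8,-0.25,0,0,0,-0.13],
    [1,0.8,-0.25,0,0,0,-0.1],
    [1,0.3,-0.2,0,0,0,0],
    [1,0,0,0,0,0,0],
    [1,0,0,0,0,0,0],
  ],
)

```text
clock: 11.5
tcp_pos: [0.5906, -0.1787, 0.1489]
tcp_rot: [[0.169, 0.986, -0.001], [0.986, -0.169, 0.001], [0.0, -0.001, -1.0]]
ft_force: [-0.5, -0.4, 0.4]
opening: 0.18
finger_force: 45.0
```

Run:
```python
from h import *
from plant import ctrl
s,c=wrist("w3");print(s["tcp_pos"],s["tcp_rot"],s["clock"],s["ft_force"],s["torque"],s["finger_force"])
S=ctrl.camera("side");np.savez("side3.npz",**S)
t=ctrl.camera("top");np.savez("top3.npz",**t)
R=s["tcp_rot"];o=s["tcp_pos"]
P=np.array([o+R[:,0]*k/1e3 for k in(76,180)])
print(proj(S,P),proj(t,P),proj(c,P))
ps=proj(S,P);pt=proj(t,P)
u,v=ps.mean(0).astype(int);crop(S,u-40,v-30,80,60,5,"pics/s.png",ps)
u,v=pt.mean(0).astype(int);crop(t,u-40,v-30,80,60,5,"pics/t.png",pt)
cv2.imwrite("pics/c3.png",np.vstack([np.hstack([cv2.imread("pics/s.png"),cv2.imread("pics/t.png")]),cv2.resize(c["pixels"][0:120,160:480,::-1],(800,300))]))
```

```text
[ 0.59062832 -0.17867027  0.14893416] [[ 1.69262490e-01  9.85570252e-01 -1.21962393e-03]
 [ 9.85570964e-01 -1.69261990e-01  5.03145530e-04]
 [ 2.89449294e-04 -1.28718959e-03 -9.99999130e-01]] 11.5 [-0.52798506 -0.44502609  0.44921142] [-0.15842937  0.09145863 -0.03636646] 44.999805595725775
[[360.01452069 203.30068136]
 [353.32814115 183.80671587]] [[349.14556789 149.24718081]
 [313.74859506 144.17206414]] [[ 315.88776129  118.438472  ]
 [ 315.30855807 -148.09242929]]
```

View pics/c3.png

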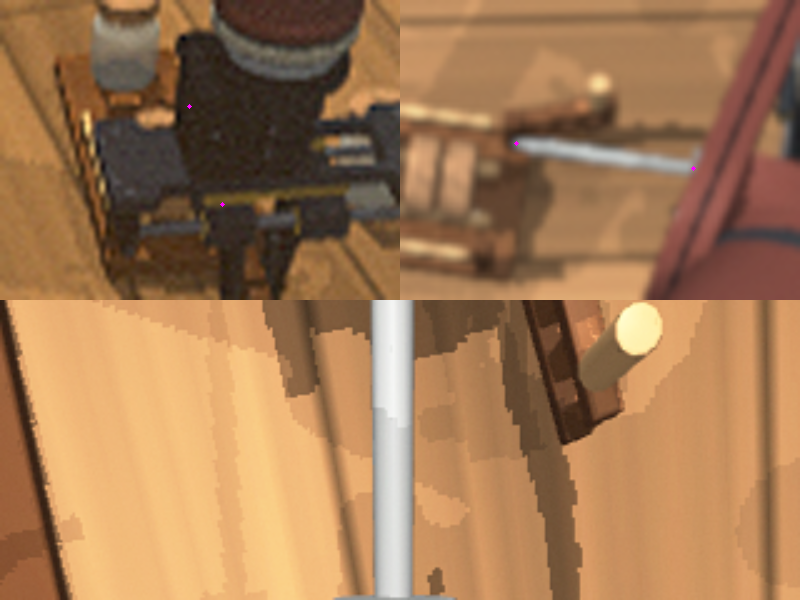

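Top view: the tip mark is on the skewer tip at (516,143). In the wrist view the shaft is centred (u≈392) and the collar is where predicted, so there's no slip. I'll check the droop from wrist depth.

Run:
```python
from h import *
c=np.load("w3.npz");D=c["depth"];K=c["camera_matrix"];T=c["T"]
for v in range(4,116,12):
    u=316;z=D[v,u];p=T[:3,:3]@(z*np.array([(u-K[0,2])/K[0,0],-(v-K[1,2])/K[1,1],-1]))+T[:3,3]
    r=p-np.array([.59063,-.17867,.14893]);print(v,r[:2]@[.1693,.9856],r[:2]@[.9856,-.1693],p[2]-.004-.14893)
```

```text
4 0.12637509852076503 0.00016578894616387638 -0.002590842083493361
16 0.12123158121338565 0.00016142797940138504 -0.0012553532642387566
28 0.11629737128768221 0.00015287449502231104 -0.0008816468622942775
40 0.11156415876401705 0.00013799091574262629 -0.0019099751801186782
52 0.10643470967630649 0.00012838882555531186 -0.0016689476717441643
64 0.10123435981391443 0.00011760437599732528 -0.0016425481035224898
76 0.09582039239030306 0.00011108617932403781 -0.0006371768496127028
88 0.09043307825726318 9.848032452654651e-05 -0.000907535219628608
100 0.08491236295574171 8.241921287017068e-05 -0.0018372623835824775
112 0.07920430105483403 7.12332677631592e-05 -0.001673021871354069
```

step_arm(
  targets=[
    [1,0.06,-0.03,-0.8,0,0,0],
    [1,0,0,-1,0,0,0],
    [1,0,0,-1,0,0,0],
    [1,0,0,-1,0,0,0],
    [1,0,0,-0.7,0,0,0],
    [1,0,0,-0.3,0,0,0],
    [1,0,0,0,0,0,0],
    [1,0,0,0,0,0,0],
  ],
)

```text
clock: 12.45
tcp_pos: [0.5929, -0.1797, 0.0542]
tcp_rot: [[0.169, 0.986, 0.001], [0.986, -0.169, -0.0], [-0.0, 0.001, -1.0]]
ft_force: [0.7, -1.0, -0.2]
opening: 0.182
finger_force: 45.0
```

step_arm(
  targets=[
    [1,0.042,0.246,0,0,0,0],
    [1,0.042,0.246,0,0,0,0],
    [1,0.042,0.246,0,0,0,0],
    [1,0.042,0.246,0,0,0,0],
    [1,0.042,0.246,0,0,0,0],
    [1,0.042,0.246,0,0,0,0],
  ],
)

```text
clock: 13.05
tcp_pos: [0.5975, -0.1493, 0.0536]
tcp_rot: [[0.169, 0.986, 0.0], [0.986, -0.169, 0.0], [0.0, 0.0, -1.0]]
ft_force: [0.5, 0.4, -1.5]
opening: 0.179
finger_force: 45.0
```

step_arm(
  targets=[
    [1,0.042,0.246,-0.02,0,0,0],
    [1,0.042,0.246,0,0,0,0],
    [1,0.042,0.246,0,0,0,0],
    [1,0,0,0,0,0,0],
  ],
)

```text
clock: 13.45
tcp_pos: [0.6, -0.1344, 0.0531]
tcp_rot: [[0.169, 0.986, -0.0], [0.986, -0.169, 0.0], [0.0, -0.0, -1.0]]
ft_force: [0.2, -0.2, -1.0]
opening: 0.175
finger_force: 45.0
```

Run:
```python
from h import *
from plant import ctrl
s=ctrl.read_state();t=ctrl.camera("top");np.savez("top4.npz",**t);S=ctrl.camera("side")
R=s["tcp_rot"];o=s["tcp_pos"];print(o,s["ft_force"],s["torque"])
P=np.array([o+R[:,0]*k/1e3 for k in(110,180)])
pt=proj(t,P);u,v=pt[1].astype(int);crop(t,u-45,v-30,80,60,5,"pics/t.png",pt[1:])
ps=proj(S,P);u,v=ps[1].astype(int);crop(S,u-40,v-30,80,60,5,"pics/s.png")
cv2.imwrite("pics/c4.png",np.hstack([cv2.imread("pics/s.png"),cv2.imread("pics/t.png")]))
```

```text
[ 0.60001183 -0.13443605  0.0530714 ] [ 0.20689129 -0.21840878 -1.0467923 ] [-0.159936    0.04638705  0.02654159]
```

View pics/c4.png

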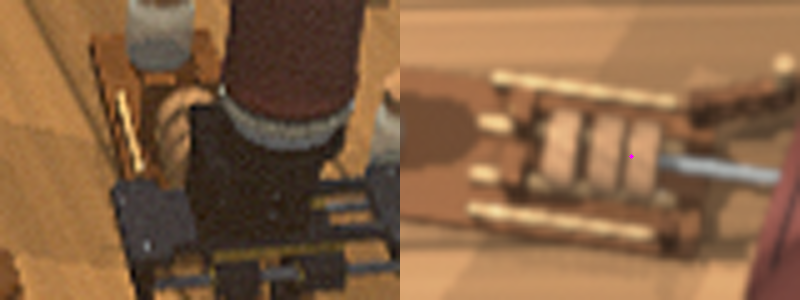

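The top crop shows the shaft disappearing into the nearest lid at (660,162). The lids haven't shifted and there is no force, so the tip is in the bore. Continue.

step_arm(
  targets=[
    [1,0.042,0.246,0,0,0,0],
    [1,0.042,0.246,0,0,0,0],
    [1,0.042,0.246,0,0,0,0],
    [1,0.042,0.246,0,0,0,0],
    [1,0.042,0.246,0,0,0,0],
    [1,0.042,0.246,0,0,0,0],
  ],
)

```text
clock: 14.15
tcp_pos: [0.6051, -0.1051, 0.0532]
tcp_rot: [[0.169, 0.986, 0.0], [0.986, -0.169, -0.0], [-0.0, 0.0, -1.0]]
ft_force: [0.3, -0.2, -1.5]
opening: 0.182
finger_force: 45.0
```

step_arm(
  targets=[
    [1,0.042,0.246,0,0,0,0],
    [1,0.042,0.246,0,0,0,0],
    [1,0.042,0.246,0,0,0,0],
    [1,0.042,0.246,0,0,0,0],
    [1,0.042,0.246,0,0,0,0],
    [1,0.042,0.246,0,0,0,0],
  ],
)

```text
clock: 14.75
tcp_pos: [0.6101, -0.0757, 0.0531]
tcp_rot: [[0.169, 0.986, -0.0], [0.986, -0.169, 0.0], [0.0, -0.0, -1.0]]
ft_force: [-0.2, 0.1, -1.0]
opening: 0.175
finger_force: 45.0
```

step_arm(
  targets=[
    [1,0.042,0.246,0,0,0,0],
    [1,0.042,0.246,0,0,0,0],
    [1,0.042,0.246,0,0,0,0],
    [1,0.042,0.246,0,0,0,0],
    [1,0.025,0.148,0,0,0,0],
    [1,0.025,0.148,0,0,0,0],
  ],
)

```text
clock: 15.35
tcp_pos: [0.6144, -0.0502, 0.0531]
tcp_rot: [[0.169, 0.986, -0.0], [0.986, -0.169, -0.0], [-0.0, -0.0, -1.0]]
ft_force: [0.3, 0.5, -1.0]
opening: 0.178
finger_force: 45.0
```

step_arm(
  targets=[
    [1,0.017,0.099,0,0,0,0],
    [1,0.017,0.099,0,0,0,0],
    [1,0.017,0.099,0,0,0,0],
    [1,0.017,0.099,0,0,0,0],
  ],
)

```text
clock: 15.75
tcp_pos: [0.6158, -0.0426, 0.0531]
tcp_rot: [[0.169, 0.986, 0.0], [0.986, -0.169, -0.0], [-0.0, 0.0, -1.0]]
ft_force: [0.3, 0.1, -0.3]
opening: 0.181
finger_force: 45.0
```

step_arm(
  targets=[
    [1,0.017,0.099,0,0,0,0],
    [1,0.017,0.099,0,0,0,0],
    [1,0.017,0.099,0,0,0,0],
    [1,0.017,0.099,0,0,0,0],
  ],
)

```text
clock: 16.15
tcp_pos: [0.6172, -0.0345, 0.0531]
tcp_rot: [[0.169, 0.986, 0.0], [0.986, -0.169, 0.0], [0.0, 0.0, -1.0]]
ft_force: [-0.3, -0.9, -0.7]
opening: 0.182
finger_force: 45.0
```

Run:
```python
from h import *
c=np.load("w1.npz")
for u,v,z in((155,147,.073),(305,150,.073),(155,125,.073)):
    q=atz(c,335+u/3.8-.5,60+v/3.8-.5,z)[:2]-[.6235,.008];print(q@[.9857,-.1685],q@[.1685,.9857])
```

```text
-0.019956317888516047 0.09986105387840237
0.021066370472625655 0.09999329285536589
-0.0204221293970134 0.1055065670723786
```

Image estimate of the stop face: y≈100 mm, so contact should come at about TCP y=-30 mm. It's now at -43.

step_arm(
  targets=[
    [1,0.017,0.099,0,0,0,0],
    [1,0.017,0.099,0,0,0,0],
    [1,0.017,0.099,0,0,0,0],
    [1,0.008,0.049,0,0,0,0],
  ],
)

```text
clock: 16.55
tcp_pos: [0.6184, -0.0275, 0.0531]
tcp_rot: [[0.169, 0.986, 0.0], [0.986, -0.169, 0.0], [0.0, 0.0, -1.0]]
ft_force: [1.2, 0.1, -0.8]
opening: 0.18
finger_force: 45.0
```

step_arm(
  targets=[
    [1,0.008,0.049,0,0,0,0],
    [1,0.008,0.049,0,0,0,0],
  ],
)

```text
clock: 16.75
tcp_pos: [0.6186, -0.0257, 0.0531]
tcp_rot: [[0.169, 0.986, -0.0], [0.986, -0.169, -0.0], [-0.0, 0.0, -1.0]]
ft_force: [0.5, -0.4, -1.3]
opening: 0.181
finger_force: 45.0
```

step_arm(
  targets=[
    [1,0.008,0.049,0,0,0,0],
    [1,0.008,0.049,0,0,0,0],
  ],
)

```text
clock: 16.95
tcp_pos: [0.619, -0.0238, 0.0532]
tcp_rot: [[0.169, 0.986, 0.0], [0.986, -0.169, 0.0], [0.0, 0.0, -1.0]]
ft_force: [0.7, -1.4, -1.6]
opening: 0.178
finger_force: 45.0
```

step_arm(
  targets=[
    [1,0.008,0.049,0,0,0,0],
  ],
)

```text
clock: 17.05
tcp_pos: [0.6191, -0.0228, 0.0531]
tcp_rot: [[0.169, 0.986, 0.0], [0.986, -0.169, -0.0], [-0.0, 0.0, -1.0]]
ft_force: [-0.3, 0.3, -0.7]
opening: 0.183
finger_force: 45.0
```

step_arm(
  targets=[
    [1,0.004,0.025,0,0,0,0],
  ],
)

```text
clock: 17.15
tcp_pos: [0.6192, -0.0223, 0.0531]
tcp_rot: [[0.169, 0.986, -0.0], [0.986, -0.169, 0.0], [0.0, -0.0, -1.0]]
ft_force: [-0.4, -0.8, -1.2]
opening: 0.18
finger_force: 45.0
```

step_arm(
  targets=[
    [1,0.004,0.025,0,0,0,0],
  ],
)

```text
clock: 17.25
tcp_pos: [0.6193, -0.0218, 0.0532]
tcp_rot: [[0.169, 0.986, 0.0], [0.986, -0.169, -0.0], [-0.0, 0.0, -1.0]]
ft_force: [-0.5, -2.0, -0.4]
opening: 0.182
finger_force: 45.0
```

step_arm(
  targets=[
    [1,0.004,0.025,0,0,0,0],
  ],
)

```text
clock: 17.35
tcp_pos: [0.6193, -0.0218, 0.0532]
tcp_rot: [[0.169, 0.986, -0.0], [0.986, -0.169, -0.001], [-0.001, -0.0, -1.0]]
ft_force: [-1.0, -3.4, -0.1]
opening: 0.179
finger_force: 45.0
```

step_arm(
  targets=[
    [1,0.003,0.02,0,0,0,0],
  ],
)

```text
clock: 17.45
tcp_pos: [0.6193, -0.0218, 0.0532]
tcp_rot: [[0.169, 0.986, -0.0], [0.986, -0.169, -0.001], [-0.001, -0.0, -1.0]]
ft_force: [-1.1, -5.6, -0.1]
opening: 0.18
finger_force: 45.0
```

Run:
```python
from plant import ctrl
import numpy as np
for i in range(4):
    s=ctrl.read_state();print(s["clock"],s["ft_force"],s["ft_force"][:2]@[-.1685,-.9857],s["tcp_pos"]);ctrl.camera("wrist")
```

```text
17.45 [-1.09600482 -5.64832863 -0.12337622] 5.7522343470342925 [ 0.6193286 -0.0217608  0.0532021]
17.5 [-0.68557652 -4.83143464  0.31029645] 4.877864772367037 [ 0.61929195 -0.02177161  0.05315412]
17.55 [-1.38356723 -6.2120487   0.30956974] 6.356347480017999 [ 0.61930628 -0.02175603  0.05319005]
17.6 [-1.79069325 -4.17979162 -0.7592888 ] 4.421752415918536 [ 0.61930248 -0.02176599  0.05317954]
```

step_arm(
  targets=[
    [1,0.002,0.012,0,0,0,0],
  ],
)

```text
clock: 17.75
tcp_pos: [0.6193, -0.0217, 0.0532]
tcp_rot: [[0.169, 0.986, -0.0], [0.986, -0.169, -0.001], [-0.001, -0.0, -1.0]]
ft_force: [-2.0, -7.5, -0.2]
opening: 0.181
finger_force: 45.0
```

Run:
```python
from plant import ctrl
import numpy as np
L=[]
for i in range(6):
    s=ctrl.read_state();L.append(s["ft_force"]);ctrl.camera("wrist")
L=np.array(L);print(L@[-.1685,-.9857,0],L.mean(0),s["tcp_pos"],s["clock"])
```

```text
[7.68724329 6.6809391  7.10768723 5.25127013 6.00086184 6.85470151] [-1.40369999 -6.45286978 -0.29131474] [ 0.61929829 -0.02173122  0.05317942] 18.0
```

Stop felt: stalled at y≈100 mm, as the picture suggested, and held at about 6.6 N. Ease off the press and lift straight up, with the point tipped up slightly.

step_arm(
  targets=[
    [1,-0.011,-0.06,0,0,0,0],
    [1,0,0,0.1,0.12,-0.02,0],
    [1,0,0,0.15,0.12,-0.02,0],
    [1,0,0,0.2,0.12,-0.02,0],
    [1,0,0,0.25,0.12,-0.02,0],
    [1,0,0,0.3,0,0,0],
    [1,0,0,0.4,0,0,0],
    [1,0,0,0.4,0,0,0],
    [1,0,0,0.4,0,0,0],
    [1,0,0,0.4,0,0,0],
  ],
  squeeze=55,
)

```text
clock: 19.05
tcp_pos: [0.6197, -0.0212, 0.1064]
tcp_rot: [[0.169, 0.986, 0.007], [0.985, -0.169, 0.035], [0.035, 0.001, -0.999]]
ft_force: [0.4, 0.2, -0.8]
opening: 0.177
finger_force: 55.0
```

step_arm(
  targets=[
    [1,0,0,0.4,0,0,0],
    [1,0,0,0.4,0,0,0],
    [1,0,0,0.5,0,0,0],
    [1,0,0,0.5,0,0,0],
    [1,0,0,0.5,0,0,0],
    [1,0,0,0.5,0,0,0],
    [1,0,0,0.5,0,0,0],
    [1,0,0,0.4,0,0,0],
    [1,0,0,0.2,0,0,0],
    [1,0,0,0,0,0,0],
  ],
)

```text
clock: 20.05
tcp_pos: [0.6196, -0.022, 0.184]
tcp_rot: [[0.169, 0.986, 0.007], [0.985, -0.169, 0.033], [0.034, 0.001, -0.999]]
ft_force: [-0.5, -0.8, -1.8]
opening: 0.179
finger_force: 55.0
```

Run:
```python
from h import *
from plant import ctrl
s,c=wrist("w5");t=ctrl.camera("top");np.savez("top5.npz",**t);print(s["tcp_pos"],s["tcp_rot"],s["ft_force"],s["clock"])
R=s["tcp_rot"];o=s["tcp_pos"];pt=proj(t,[o+R[:,0]*k/1e3 for k in(103,180)]);u,v=pt[0].astype(int)
crop(t,u-50,v-40,80,80,5,"pics/t.png",pt[1:])
cv2.imwrite("pics/c5.png",np.hstack([cv2.imread("pics/t.png"),cv2.resize(c["pixels"][0:240,200:440,::-1],(400,400))]))
D=c["depth"];K=c["camera_matrix"];T=c["T"]
```

```text
[ 0.61964135 -0.02199345  0.18400661] [[ 0.16912256  0.98557106  0.00687397]
 [ 0.98500941 -0.16925835  0.03328775]
 [ 0.03397092  0.00114122 -0.99942217]] [-0.46854573 -0.78358088 -1.7585092 ] 20.05
```

View pics/c5.png

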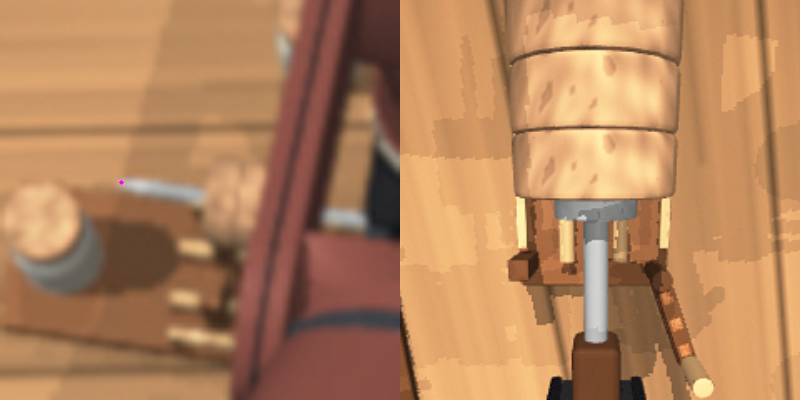

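All three lids sit snug against the collar, and the tip is where predicted at (121,182). Carry it back over the stand.

step_arm(
  targets=[
    [1,-0.4,-0.23,0,0,0,0.09],
    [1,-0.67,-0.38,0,0,0,0.09],
    [1,-0.67,-0.38,0,0,0,0.09],
    [1,-0.67,-0.38,0,0,0,0.09],
    [1,-0.67,-0.38,0,0,0,0.09],
    [1,-0.67,-0.38,0,0,0,0.09],
    [1,-0.67,-0.38,0,0,0,0.09],
    [1,-0.67,-0.38,0,0,0,0.09],
    [1,-0.67,-0.38,0,0,0,0.09],
    [1,-0.67,-0.38,0,0,0,0.09],
  ],
)

```text
clock: 21.15
tcp_pos: [0.4894, -0.0954, 0.1829]
tcp_rot: [[0.106, 0.994, 0.003], [0.994, -0.106, 0.034], [0.034, -0.001, -0.999]]
ft_force: [-0.3, -0.3, -1.4]
opening: 0.18
finger_force: 55.0
```

step_arm(
  targets=[
    [1,-0.67,-0.38,0,0,0,0.09],
    [1,-0.67,-0.38,0,0,0,0.09],
    [1,-0.67,-0.38,0,0,0,0.09],
    [1,-0.5,-0.3,0,0,0,0.06],
    [1,-0.38,-0.21,0,0,0,0],
    [1,0,0,0,0,0,0],
    [1,0,0,0,0,0,0],
  ],
)

```text
clock: 21.85
tcp_pos: [0.433, -0.128, 0.1833]
tcp_rot: [[0.085, 0.996, 0.003], [0.996, -0.085, 0.034], [0.034, 0.001, -0.999]]
ft_force: [0.9, -0.6, -0.6]
opening: 0.181
finger_force: 55.0
```

step_arm(
  targets=[
    [1,0,0,-0.4,0,0,0],
    [1,0,0,-0.7,0,0,0],
    [1,0,0,-0.7,0,0,0],
    [1,0,0,-0.7,0,0,0],
    [1,0,0,-0.7,0,0,0],
    [1,0,0,-0.7,0,0,0],
    [1,0,0,-0.5,0,0,0],
    [1,0,0,-0.4,0,0,0],
    [1,0,0,0,-0.24,0.02,0],
    [1,0,0,0,-0.24,0.02,0],
  ],
)

```text
clock: 22.85
tcp_pos: [0.4329, -0.128, 0.0871]
tcp_rot: [[0.084, 0.996, -0.0], [0.996, -0.084, -0.001], [-0.001, -0.0, -1.0]]
ft_force: [-0.1, -0.6, -1.0]
opening: 0.18
finger_force: 55.0
```

step_arm(
  targets=[
    [1,0,0,-0.25,0,0,0],
    [1,0,0,-0.25,0,0,0],
    [1,0,0,-0.15,0,0,0],
    [1,0,0,-0.1,0,0,0],
    [1,0,0,0,0,0,0],
  ],
)

```text
clock: 23.35
tcp_pos: [0.4326, -0.1279, 0.0718]
tcp_rot: [[0.084, 0.996, -0.001], [0.996, -0.084, 0.001], [0.001, -0.001, -1.0]]
ft_force: [0.0, -0.5, -1.7]
opening: 0.177
finger_force: 55.0
```

Run:
```python
from h import *
s,c=wrist("w6");print(s["tcp_pos"],s["tcp_rot"],s["ft_force"],s["torque"])
cv2.imwrite("pics/c6.png",cv2.resize(c["pixels"][0:270,160:480,::-1],(711,600)))
```

```text
[ 0.43257944 -0.12788663  0.07178473] [[ 8.42535417e-02  9.96444121e-01 -6.74385955e-04]
 [ 9.96444177e-01 -8.42531099e-02  6.44999053e-04]
 [ 5.85886400e-04 -7.26331413e-04 -9.99999565e-01]] [ 0.01633064 -0.5065565  -1.70618079] [-0.16353279 -0.01924827 -0.07516424]
```

View pics/c6.png

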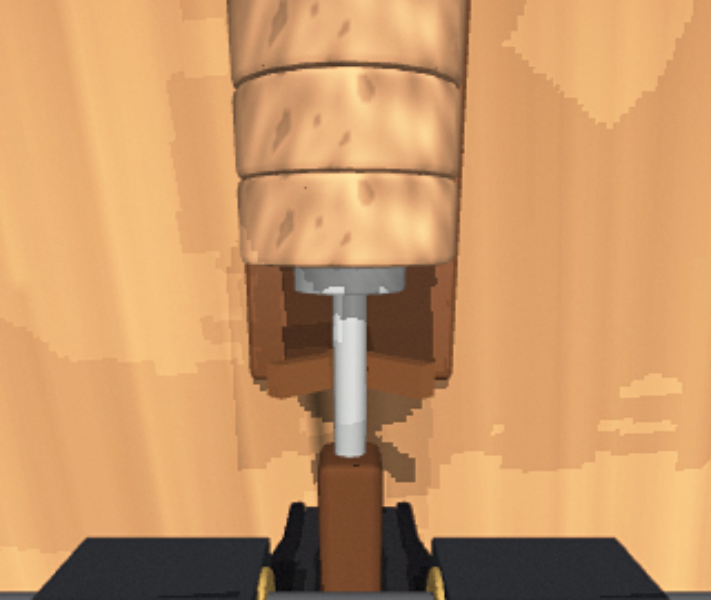

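The neck sits in the fork's V at (350,375) and the lids are snug. Lower the last couple of millimetres and feel for support.

step_arm(
  targets=[
    [1,0.03,0,-0.08,0,0,0],
    [1,0,0,0,0,0,0],
  ],
)

```text
clock: 23.6
tcp_pos: [0.4336, -0.1281, 0.0706]
tcp_rot: [[0.084, 0.996, 0.0], [0.996, -0.084, 0.0], [0.0, 0.0, -1.0]]
ft_force: [-0.1, 1.0, -0.4]
opening: 0.182
finger_force: 55.0
```

step_arm(
  targets=[
    [1,0,0,-0.03,0,0,0],
    [1,0,0,0,0,0,0],
  ],
)

```text
clock: 23.8
tcp_pos: [0.4336, -0.1281, 0.0703]
tcp_rot: [[0.084, 0.996, 0.0], [0.996, -0.084, 0.0], [0.0, 0.0, -1.0]]
ft_force: [-1.6, -0.0, 2.8]
opening: 0.176
finger_force: 55.0
```

Supported (+2.8 N). Release and withdraw straight up.

step_arm(
  targets=[
    [0.75,0,0,0,0,0,0],
    [0.65,0,0,0,0,0,0],
    [0.5,0,0,0,0,0,0],
    [0.5,0,0,0,0,0,0],
    [0.5,0,0,0.4,0,0,0],
    [0.5,0,0,0.8,0,0,0],
    [0.5,0,0,1,0,0,0],
    [0.5,0,0,1,0,0,0],
    [0.5,0,0,1,0,0,0],
    [0.5,0,0,1,0,0,0],
  ],
)

```text
clock: 24.8
tcp_pos: [0.4334, -0.1279, 0.1754]
tcp_rot: [[0.084, 0.996, 0.0], [0.996, -0.084, 0.0], [0.0, 0.0, -1.0]]
ft_force: [0.5, 0.3, 0.4]
opening: 0.503
finger_force: 0.0
```

step_arm(
  targets=[
    [0.5,0,-0.5,1,0,0,0],
    [0.5,0,-0.5,0.5,0,0,0],
    [0.5,0,-0.5,0,0,0,0],
    [0.5,0,0,0,0,0,0],
  ],
)

```text
clock: 25.2
tcp_pos: [0.4332, -0.159, 0.2035]
tcp_rot: [[0.086, 0.996, -0.0], [0.996, -0.086, 0.0], [0.0, -0.0, -1.0]]
ft_force: [0.2, -0.5, -0.5]
opening: 0.501
finger_force: 0.0
```

Run:
```python
from h import *
from plant import ctrl
s,c=wrist("w7");print(s["tcp_pos"],s["clock"],s["ft_force"])
t=ctrl.camera("top")
im=c["pixels"][:,:,::-1].copy()
y=np.radians(-4.9);o=np.array([.4338,-.128,.07]);d=np.array([-np.sin(y),np.cos(y),0])
for k in(-30,30,180):
    p=proj(c,o+d*k/1e3)[0];cv2.circle(im,tuple(int(round(v)) for v in p),2,(255,0,255),-1)
b=cv2.resize(t["pixels"][100:260,200:460,::-1],(400,246))
o=np.zeros((496,400,3),np.uint8);o[:250]=cv2.resize(im,(400,250));o[250:]=b
cv2.imwrite("pics/c7.png",cv2.resize(o,(480,595)))
```

```text
[ 0.43319828 -0.15902778  0.20351146] 25.2 [ 0.24513348 -0.48917024 -0.48962534]
```

View pics/c7.png

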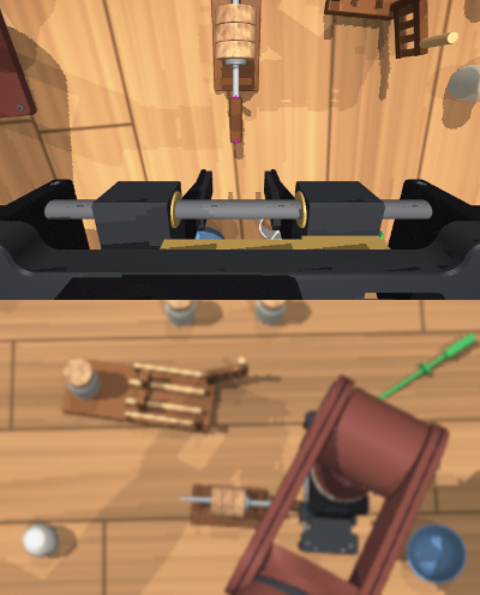

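The loaded skewer lies in both forks with three lids on it, its handle at (237,120) where it was before. The rail is empty, the gate is open and the bystanders are unmoved.

```bash
python3 -c "
from plant import ctrl
print(ctrl.close_job())"
```

```text
the job is handed in; nothing more can be done
None
```

I handed the job in at about 25 s: the gate is open to about 110°, all three lids were pressed against the stop at about 6.6 N and lifted off together, and the loaded skewer is back in both forks, handle at the same end as before.

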